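# Mist the plated rings and lift their carrier to drip

## Robot

A 7-joint arm with a two-finger parallel gripper is mounted at the origin on a cart in front of the work surface, level with it; the furniture and walls round the work are solid. World frame = base frame: x ahead of the robot, y to its left, z up, the work surface at z = 0. Lengths are in m, angles in rad, forces in N, time in s.
With the tool pointing down it reaches from about 0.4 to 0.85 m from the base axis. Payload 10.4 kg.
Tool frame: the origin (TCP) lies midway between the tips of the shut fingers; the grasp point (between the pads) lies 19 mm behind it; z points along the fingers, y is the line along which they close (so a half turn about z gives the same grasp; the last joint's range is limited). The gripper opens to 87 mm and grips with 3 to 60 N. Pads are 19 mm wide; open, the fingers measure 117 mm over their backs; the gripper's body (75 mm by 190 mm) begins 51 mm behind the grasp point.
Start: joints at [-1.144, 0.332, -0.065, 1.46, 0.022, 1.35, -0.088], TCP at [0.272, 0.563, 0.223] pointing down, gripper open.
Joint ranges: [-2.6, 2.6], [-0.5, 2.12], [-1.47, 1.34], [0.16, 2.42], [-1.27, 4.41], [0.06, 2.06], [-2.6, 2.6]. Speed limits (rad/s): [2.22, 2.22, 2.79, 2.79, 3.14, 3.14, 3.14].

## Interface

Orientations are given as a unit quaternion [x, y, z, w].
In Python, from bench import sensors, eyes, order gives the robot as it stands.
- The arm moves only by the tool arm_command, never from a script. Its argument "steps" is a list of rows, each an object with "rot": the turn, a rotation vector about the world's x, y, z in degrees, a list of three; "slide": the shift along the world's x, y, z in m, a list of three; "grip": the opening, from 0 (shut) to 1 (fully open). A call has exactly 8 rows; each row shifts and turns the commanded pose from where the row before left it; what a row does not reach is not made up. A row lasts 1/8 s, in which the tool goes at most 62.5 mm and 10.7 degrees, less where a joint would pass 70% of its speed; a pose out of reach is approached as far as the arm can. A call with a gripper value outside its range is refused whole. The fingers move at their own pace and stop on an object; "newtons" is the grip in N (left out, the last holds). Time passes only in rows, so rows that do not move let the fingers close, or fill a call up. It gives the time, the measured TCP pose, the force, the opening and the grip force at its end, in the units of the state.
- sensors.read_state(): the state, without advancing time (a new reading comes with each control period).
- eyes.camera(name): name is "scene" or "side" or "wrist"; returns a dict with "pixels" (480x640x3 uint8, red, green, blue), "intrinsics" (3x3 intrinsics, pixels), "k1" (the pictures are not rectified: a ray, as slopes to the right and down, at radius r is drawn at 1 + k1 r^2 times it, then the intrinsics apply), "pose" (4x4, takes a point from camera to world coordinates). Camera axes: x right, y down, z forward; pixel columns grow to the right and rows downward; lengths in m; the calibration is good to about 2 mm. A picture is of the moment at which its call begins. There is no depth.
- order.close_job(): hands the job in; it is judged then, once.
Trained networks look in a picture, given as the dict that the camera call returned (one of the last four; its "shot" number tells which), for a name from the list of things; names that differ only in an ending like _2 or _b are one class to them, and where a whole thing is asked for, a point or a joint stands for the part that bears it (a point fixed in the world has none). Each returns a list of dicts, best first, with "conf" (0 to 1); they miss things now and then, are a little off and sometimes report something else, mostly with a low value. They report only what shows in the picture. A call takes as long as a camera call. They do not tell look-alikes from the thing itself.
- eyes.look_for(name, picture): "bbox" ([left, top, right, bottom] in pixels, round what is visible of it).
The state is a dict: "time": time; "joint_positions": joint angles; "joint_vel": joint speeds; "joint_torque": joint torques, N m; "ee_pos": TCP position; "eef_rot": TCP orientation; "ft_force": force on the tool from outside, world axes, zero at the start; "torque": the same for the moment, N m; "width": finger opening in m; "grip_force": force on a finger pad.
Only numpy, scipy, OpenCV 4.12 (cv2) and the standard library are available. Lean on these libraries where they do the work, as an engineer would, in place of code of your own. Each camera call takes 0.05 s, during which the arm holds its last target. There are 200 camera calls.

## Task

Press the nozzle cap of the mist canister all the way down and let it spring back up, to wet the two rings that stand before it. Then take the carrier with the rings in it (not the empty one) by its grip bar and lift it straight out of the drip tray, level, with both rings staying in it. Finish while still holding it in the air, still and level, about 15 cm above the drip tray so that it drips into the tray; leave the empty carrier and the other things as they are.

Things in the scene. Friction and masses are not known exactly. Their poses are not given: they have to be found in the camera images.
- drip_tray: Low open steel tray fixed on the worktop, 170 mm (its x) by 340 mm (its y), rim 14 mm high, walls and floor 4 mm thick. Origin: centre of its underside, on the worktop; z up.
- carrier: The loaded ring carrier, loose, 0.18 to 0.35 kg, standing in the drip tray: a black tray 100 mm (its x) by 90 mm (its y) with a steel rim (top 20 mm up) on four short feet, the surface the rings lie on 10 mm up, two thin uprights at y = +-38 mm and a grip bar across their tops. Origin: centre of its underside (feet); z up.
- carrier_grip (a point): Centre of the loaded carrier's grip bar, 77 mm above its underside, over its middle. The bar is grey, runs along the carrier's y, 88 mm long, 16 mm thick (along x), 22 mm high (66 to 88 mm up), with free space under it and on both sides; take it from above across its thickness. Axes as the carrier's.
- spare_carrier: A second carrier of the same build, standing empty in the other half of the drip tray; leave it where it is. Origin and axes as for the carrier.
- ring_0: Silver-coloured ring, 21 mm across, 5 mm thick, lying flat and loose in the carrier. Origin: centre of its underside.
- ring_1: Gold-coloured ring, 21 mm across, 5 mm thick, lying flat and loose in the carrier on the other side of its grip bar. Origin: centre of its underside.
- mister: Mist canister of bare aluminium, 52 mm across, screwed to the worktop by a 76 mm square plate behind the drip tray, 139 mm high with its cap. Origin: centre of its underside; the nozzle points along its -x, to the tray.
- cap_top (a point): Middle of the top face of the canister's white nozzle cap (34 mm across), 139 mm above the worktop while up; it moves down with the cap.
- mister_cap (a joint): How far the nozzle cap is pressed down, m: 0 up, 0.007 fully down (counts as down from 0.006). Sprung: about 1 N starts it, 5 N takes it fully down; it springs back up by itself when let go.
- felt_buff: Loose bystander: felt polishing wheel, 50 mm across, 12 mm high, left of the drip tray. Origin: centre of its underside.
- kitchen_timer: Loose bystander: round wind-up timer, 62 mm across, 37 mm high, right of the drip tray. Origin: centre of its underside.
- bottle_small: Loose bystander: small bottle, 36 mm across, 73 mm high, left of the canister. Origin: centre of its underside.
Things that resemble listed ones, but are neither listed nor needed, are in the scene too. What is shaped like the carrier but green or pink is not meant.

How it is judged:
On the way, in this order (a step that is already met when the one before it is completed fails the run):
1. the nozzle cap is pressed all the way down while the carrier still stands in the drip tray (value of joint mister_cap above 0.006 m and distance of carrier from where it was at the start of the episode below 0.02 m), for 0.05 s.
2. the nozzle cap has sprung back up (value of joint mister_cap below 0.002 m), for 0.1 s.
At the end, for the whole second after the job is handed in: Held in the fingers alone, over the drip tray: carrier underside 90 to 220 mm above the tray's underside, within 0.12 rad of level, under 25 mm/s and 0.25 rad/s, both rings lying in it, touching no tray, canister or bystander; nozzle cap up (z of carrier in the frame of drip_tray between 0.09 and 0.22 m and x of carrier in the frame of drip_tray between -0.085 and 0.085 m and y of carrier in the frame of drip_tray between -0.17 and 0.17 m and angle between carrier's own z axis and vertical below 0.12 rad and linear speed of carrier below 0.025 m/s and angular speed of carrier below 0.25 rad/s and contact force between carrier and the fingers above 1 N and contact force between carrier and drip_tray below 0.05 N and contact force between carrier and mister below 0.05 N and value of joint mister_cap below 0.002 m and contact force between carrier and spare_carrier below 0.05 N and contact force between carrier and felt_buff below 0.05 N and contact force between carrier and kitchen_timer below 0.05 N and contact force between carrier and bottle_small below 0.05 N and x of ring_0 in the frame of carrier between -0.05 and 0.05 m and y of ring_0 in the frame of carrier between -0.046 and 0.046 m and z of ring_0 in the frame of carrier between 0 and 0.022 m and x of ring_1 in the frame of carrier between -0.05 and 0.05 m and y of ring_1 in the frame of carrier between -0.046 and 0.046 m and z of ring_1 in the frame of carrier between 0 and 0.022 m); the arm keeps its last pose, push and grip.
It fails at once if the loaded carrier is tipped by more than 0.35 rad (angle between carrier's own z axis and vertical above 0.35 rad).
It fails at once if the empty carrier or another bystander is moved by more than 30 mm or knocked over (distance of any of spare_carrier, felt_buff, kitchen_timer, bottle_small from where it was at the start of the episode above 0.03 m or angle between any of spare_carrier, bottle_small's own z axis and vertical above 0.5 rad).
It also fails if it takes over 45 s, if anything falls off the work surface, if the arm or the gripper's body presses on something with over 40 N, if the wrist force passes 120 N, or if a joint passes its speed limit or range.

## Working session

There is one attempt and no reset: what is moved stays moved. The work goes in short steps, Python scripts to look and compute and a tool call to move; the robot and the scene stay as the last step left them, time stands still between calls to the robot, and variables do not carry over. Pictures are saved under pics/ and viewed, at most 10 in all, crops included, and the job is handed in when it is done.

Besides the shell and the picture viewer there is one more tool, called after ">>>" by a JSON object that holds its "op" and its "data", one argument or row to a line. arm_command: Moves the arm, as the interface text tells. Its arguments: {"type":"object","properties":{"steps":{"type":"array","items":{"type":"object","properties":{"rot":{"type":"array","items":{"type":"number"}},"slide":{"type":"array","items":{"type":"number"}},"grip":{"type":"number"}}}},"newtons":{"type":"number"}},"required":["steps"]}

```bash
mkdir -p pics; cat > h.py <<'E'
import numpy as np, cv2
from bench import sensors, eyes, order
def ray(p,uv):
    K=np.array(p["intrinsics"]);k=p["k1"];T=np.array(p["pose"])
    d=np.array([(uv[0]-K[0,2])/K[0,0],(uv[1]-K[1,2])/K[1,1]]);s=d.copy()
    for _ in range(30): s=d/(1+k*(s@s))
    v=T[:3,:3]@np.array([s[0],s[1],1]);return T[:3,3],v/np.linalg.norm(v)
def atz(p,uv,z):
    o,v=ray(p,uv);return o+v*(z-o[2])/v[2]
def proj(p,X):
    K=np.array(p["intrinsics"]);T=np.array(p["pose"])
    c=T[:3,:3].T@(np.array(X)-T[:3,3]);s=c[:2]/c[2];s=s*(1+p["k1"]*(s@s))
    return K[0,0]*s[0]+K[0,2],K[1,1]*s[1]+K[1,2]
def tri(a,ua,b,ub):
    o1,v1=ray(a,ua);o2,v2=ray(b,ub)
    t=np.linalg.lstsq(np.c_[v1,-v2],o2-o1,rcond=None)[0]
    x,y=o1+v1*t[0],o2+v2*t[1];return (x+y)/2,np.linalg.norm(x-y)
E
python3 - <<'E'
from h import *
for n in("scene","side"):
    p=eyes.camera(n);cv2.imwrite(f"pics/{n}0.png",p["pixels"][:,:,::-1])
    print(n,np.round(p["pose"],3).tolist(),np.round(p["intrinsics"],1).tolist(),p["k1"])
    for t in("drip_tray","carrier","carrier_grip","spare_carrier","ring_0","ring_1","mister","cap_top","felt_buff","kitchen_timer","bottle_small"):
        print(t,[(np.round(d["bbox"]).astype(int).tolist(),round(d["conf"],2)) for d in eyes.look_for(t,p)[:4]])
s=sensors.read_state();print({k:np.round(v,3).tolist() for k,v in s.items()})
E
```

```text
scene [[0.859, -0.41, 0.307, 0.244], [-0.512, -0.669, 0.54, -0.666], [-0.016, -0.62, -0.784, 0.866], [0.0, 0.0, 0.0, 1.0]] [[517.7, 0.0, 316.4], [0.0, 517.7, 241.0], [0.0, 0.0, 1.0]] -0.121029735888039
drip_tray [([215, 187, 332, 335], 0.95)]
carrier [([236, 180, 288, 238], 0.75), ([379, 297, 431, 364], 0.74), ([314, 382, 387, 458], 0.69)]
carrier_grip [([236, 181, 284, 233], 0.88), ([378, 295, 434, 364], 0.82), ([315, 384, 385, 460], 0.61)]
spare_carrier [([252, 240, 308, 300], 0.66)]
ring_0 []
ring_1 []
mister [([233, 179, 285, 234], 0.57)]
cap_top [([326, 200, 348, 219], 0.63)]
felt_buff [([260, 171, 279, 188], 0.86), ([234, 180, 284, 237], 0.43)]
kitchen_timer [([276, 331, 311, 368], 0.69)]
bottle_small [([302, 148, 314, 182], 0.71)]
side [[0.964, -0.145, 0.222, 0.216], [-0.265, -0.566, 0.78, -1.23], [0.013, -0.811, -0.585, 0.92], [0.0, 0.0, 0.0, 1.0]] [[596.0, 0.0, 321.9], [0.0, 596.0, 236.5], [0.0, 0.0, 1.0]] -0.18729028492441943
drip_tray [([254, 213, 329, 297], 0.76)]
carrier [([277, 326, 346, 389], 0.77), ([352, 287, 406, 343], 0.67), ([273, 197, 314, 242], 0.6)]
carrier_grip [([281, 323, 340, 390], 0.92), ([351, 287, 408, 346], 0.64), ([273, 197, 318, 238], 0.63), ([331, 210, 366, 273], 0.59)]
spare_carrier [([268, 232, 314, 280], 0.8)]
ring_0 []
ring_1 []
mister [([334, 208, 365, 272], 0.9)]
cap_top [([276, 296, 303, 321], 0.65), ([268, 230, 319, 280], 0.62), ([340, 211, 360, 226], 0.51)]
felt_buff [([304, 199, 322, 216], 0.74)]
kitchen_timer [([274, 299, 299, 325], 0.76)]
bottle_small [([335, 186, 350, 214], 0.86)]
{'time': 1.2, 'joint_positions': [-1.144, 0.332, -0.065, 1.46, 0.022, 1.35, -0.088], 'joint_vel': [-0.001, 0.001, 0.001, 0.001, 0.0, 0.001, 0.0], 'joint_torque': [0.0, -62.306, 0.024, -39.013, -0.061, 0.032, -0.0], 'ee_pos': [0.272, 0.563, 0.223], 'eef_rot': [0.223, 0.975, 0.0, -0.0], 'ft_force': [-0.09, 0.145, -0.961], 'torque': [0.005, -0.004, -0.029], 'grip_force': 0.0, 'width': 0.087}
```

View pics/scene0.png

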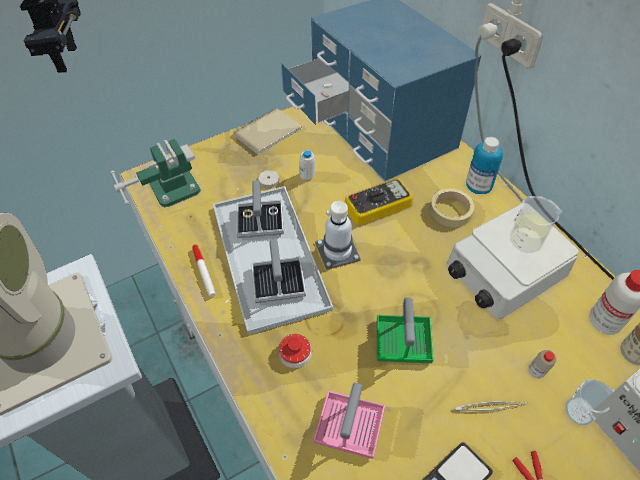

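View pics/side0.png

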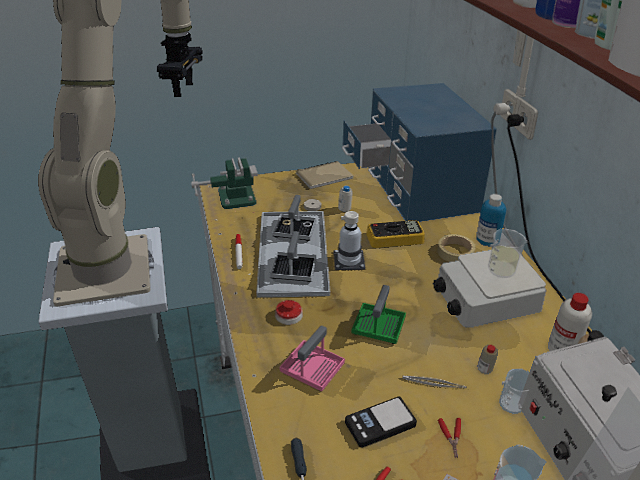

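The scene shows the tray at about (272,258), the loaded carrier at (260,212) with its two rings, the empty one at (278,275) and the mister cap at (338,208). The side view agrees, with the loaded carrier at (294,222), the cap at (350,217) and the green and pink decoys nearer the camera. I'll zoom in to get precise points.

```bash
python3 - <<'E'
import cv2
a=cv2.imread("pics/scene0.png")[165:340,205:365];b=cv2.imread("pics/side0.png")[180:305,250:375]
cv2.imwrite("pics/c1.png",cv2.resize(a,(0,0),fx=3.4,fy=3.4,interpolation=2)[:600])
cv2.imwrite("pics/c2.png",cv2.resize(b,(0,0),fx=4.8,fy=4.8,interpolation=2)[:600])
E
```

```text
(no output)
```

View pics/c1.png

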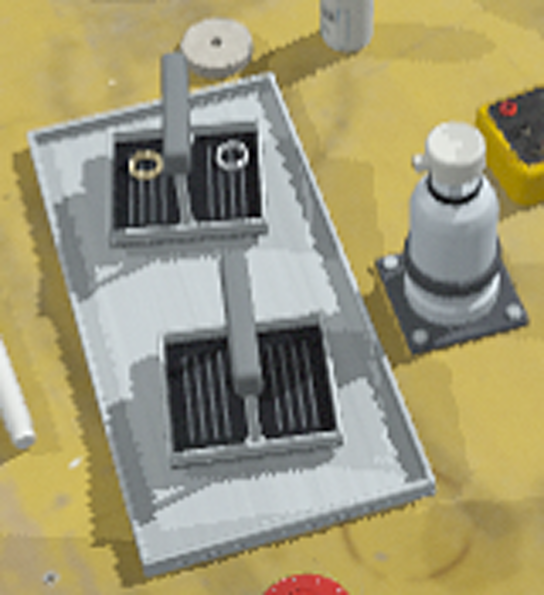

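View pics/c2.png

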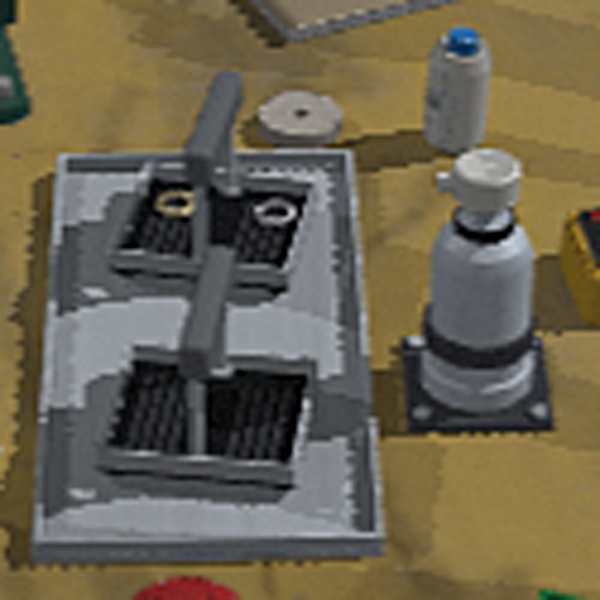

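```bash
python3 - <<'E'
from h import *
A=eyes.camera("scene");B=eyes.camera("side")
sa=lambda u:(205+u[0]/3.4,165+u[1]/3.4); sb=lambda u:(250+u[0]/4.8,180+u[1]/4.8)
pts={"barfar":((174,55),(230,75),.092),"barnear":((176,150),(203,157),.092),"sparenear":((246,370),(197,350),.092),"sparefar":((233,255),(216,248),.092),"cap":((458,137),(490,164),.139),
"t1":((30,135),(60,155),.014),"t2":((272,75),(353,153),.014),"t3":((435,490),(382,543),.014),"t4":((148,570),(35,545),.014)}
for n,(a,b,z) in pts.items():
    X,e=tri(A,sa(a),B,sb(b));print(n,np.round(X,3),round(e,4),np.round(atz(A,sa(a),z),3),np.round(atz(B,sb(b),z),3))
E
```

```text
barfar [0.521 0.074 0.089] 0.0016 [0.521 0.071 0.092] [0.519 0.068 0.092]
barnear [0.49  0.008 0.081] 0.0002 [ 0.486 -0.001  0.092] [ 0.486 -0.007  0.092]
sparenear [ 0.449 -0.156  0.082] 0.0012 [ 0.447 -0.162  0.092] [ 0.446 -0.169  0.092]
sparefar [ 0.476 -0.09   0.093] 0.0039 [ 0.478 -0.089  0.092] [ 0.474 -0.089  0.092]
cap [ 0.609 -0.115  0.138] 0.003 [ 0.61  -0.115  0.139] [ 0.607 -0.118  0.139]
t1 [0.433 0.127 0.016] 0.0015 [0.434 0.129 0.014] [0.433 0.13  0.014]
t2 [0.598 0.097 0.01 ] 0.0003 [0.597 0.093 0.014] [0.596 0.09  0.014]
t3 [ 0.52  -0.238  0.012] 0.0005 [ 0.52  -0.239  0.014] [ 0.519 -0.24   0.014]
t4 [ 0.358 -0.202  0.015] 0.0015 [ 0.359 -0.201  0.014] [ 0.358 -0.2    0.014]
```

The tray is yawed about -13°. The loaded carrier's bar is centred near (0.504, 0.034) with a yaw of about -25°, and the cap is at (0.609, -0.116). I'll swing over, turning the gripper across the bar.

>>> {"op": "arm_command", "data": {
  "steps": [
    {"slide":[0.016,-0.04,0.01],"rot":[0,0,-6.5],"grip":1},
    {"slide":[0.016,-0.04,0.01],"rot":[0,0,-6.5],"grip":1},
    {"slide":[0.016,-0.04,0.01],"rot":[0,0,-6.5],"grip":1},
    {"slide":[0.016,-0.04,0.01],"rot":[0,0,-6.5],"grip":1},
    {"slide":[0.016,-0.04,0.01],"rot":[0,0,-6.5],"grip":1},
    {"slide":[0.016,-0.04,0.01],"rot":[0,0,-6.5],"grip":1},
    {"slide":[0.016,-0.04,0.01],"rot":[0,0,-6.5],"grip":1},
    {"slide":[0.016,-0.04,0.01],"rot":[0,0,-6.5],"grip":1}
  ]
}}

```text
time: 2.3
ee_pos: [0.4001, 0.2415, 0.3031]
eef_rot: [0.629, 0.777, 0.0, -0.0]
ft_force: [0.8, 0.1, -0.7]
width: 0.0871
grip_force: 0.0
```

>>> {"op": "arm_command", "data": {
  "steps": [
    {"slide":[0.016,-0.04,0],"rot":[0,0,-6.5],"grip":1},
    {"slide":[0.016,-0.04,0],"rot":[0,0,-6.5],"grip":1},
    {"slide":[0.016,-0.04,0],"rot":[0,0,-6.5],"grip":1},
    {"slide":[0.016,-0.04,0],"rot":[0,0,-6.5],"grip":1},
    {"slide":[0.016,-0.04,0],"rot":[0,0,-6.5],"grip":1},
    {"slide":[0,0,0],"rot":[0,0,-4.5],"grip":1},
    {"slide":[0,0,0],"grip":1},
    {"slide":[0,0,0],"grip":1}
  ]
}}

```text
schema error: expected keys rot, slide, grip
```

>>> {"op": "arm_command", "data": {
  "steps": [
    {"slide":[0.016,-0.04,0],"rot":[0,0,-6.5],"grip":1},
    {"slide":[0.016,-0.04,0],"rot":[0,0,-6.5],"grip":1},
    {"slide":[0.016,-0.04,0],"rot":[0,0,-6.5],"grip":1},
    {"slide":[0.016,-0.04,0],"rot":[0,0,-6.5],"grip":1},
    {"slide":[0.016,-0.04,0],"rot":[0,0,-6.5],"grip":1},
    {"slide":[0,0,0],"rot":[0,0,-4.5],"grip":1},
    {"slide":[0,0,0],"rot":[0,0,0],"grip":1},
    {"slide":[0,0,0],"rot":[0,0,0],"grip":1}
  ]
}}

```text
time: 3.3
ee_pos: [0.4796, 0.0434, 0.3026]
eef_rot: [0.842, 0.54, 0.0, -0.0]
ft_force: [-0.8, 0.3, -0.3]
width: 0.0874
grip_force: 0.0
```

```bash
python3 - <<'E'
from h import *
p=eyes.camera("wrist");im=p["pixels"][:,:,::-1].copy()
print(np.round(p["pose"],3).tolist(),np.round(sensors.read_state()["eef_rot"],3))
for t in("carrier_grip","cap_top","ring_0","ring_1"): print(t,[(np.round(d["bbox"]).tolist(),round(d["conf"],2)) for d in eyes.look_for(t,p)[:3]])
import pickle;pickle.dump(p,open("w1.pkl","wb"))
cv2.imwrite("pics/w1.png",im)
E
```

```text
[[0.909, -0.399, -0.122, 0.513], [-0.417, -0.869, -0.265, 0.116], [-0.001, 0.292, -0.957, 0.464], [0.0, 0.0, 0.0, 1.0]] [0.842 0.54  0.    0.   ]
carrier_grip [([293.0, 138.0, 392.0, 238.0], 0.7)]
cap_top [([496.0, 293.0, 542.0, 335.0], 0.66)]
ring_0 [([359.0, 150.0, 378.0, 171.0], 0.7), ([294.0, 136.0, 392.0, 240.0], 0.49)]
ring_1 [([359.0, 150.0, 378.0, 171.0], 0.7), ([294.0, 136.0, 392.0, 240.0], 0.49)]
```

View pics/w1.png

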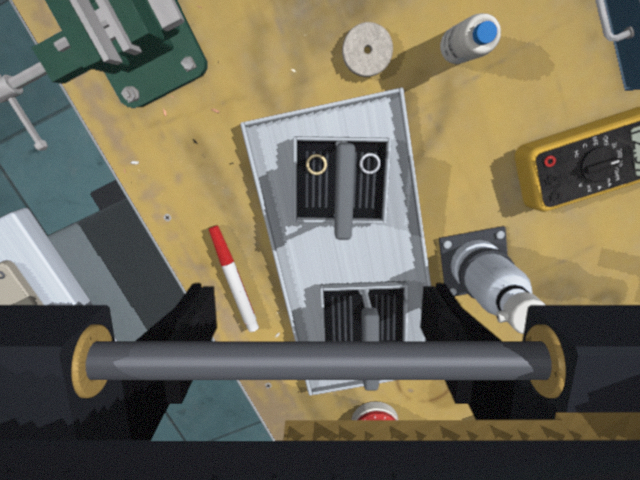

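The wrist view shows the loaded carrier's bar from (345,143) to (344,235), nearly vertical in the image, so the gripper is aligned with it. The rings are at (316,164) and (370,163), and the cap is at (522,310).

```bash
python3 - <<'E'
from h import *
import pickle;p=pickle.load(open("w1.pkl","rb"))
f=atz(p,(345,143),.092);n=atz(p,(343.5,235),.092);c=(f+n)/2
print(f,n,c,np.linalg.norm(f-n),np.degrees(np.arctan2(f[1]-n[1],f[0]-n[0])))
print("corners",[atz(p,q,.024)[:2].round(3) for q in((297,138),(388,138),(385,220),(298,219))])
print("cap",atz(p,(524,307),.139))
for y in (0.842,): print("tooly",np.degrees(np.arctan2(.54**2-.842**2,2*.842*.54)))
E
```

```text
[0.52151562 0.0804072  0.092     ] [0.48714904 0.00516076 0.092     ] [0.50433233 0.04278398 0.092     ] 0.08272295856384143 65.45285693749928
corners [array([0.481, 0.099]), array([0.565, 0.06 ]), array([ 0.53 , -0.018]), array([0.445, 0.022])]
cap [ 0.60382586 -0.10286636  0.139     ]
tooly -24.653445056620605
```

>>> {"op": "arm_command", "data": {
  "steps": [
    {"slide":[0.026,-0.0313,0],"rot":[0,0,0],"grip":0},
    {"slide":[0.026,-0.0313,0],"rot":[0,0,0],"grip":0},
    {"slide":[0.026,-0.0313,-0.02],"rot":[0,0,0],"grip":0},
    {"slide":[0.026,-0.0313,-0.04],"rot":[0,0,0],"grip":0},
    {"slide":[0.025,-0.0313,-0.04],"rot":[0,0,0],"grip":0},
    {"slide":[0,0,-0.035],"rot":[0,0,0],"grip":0},
    {"slide":[0,0,0],"rot":[0,0,0],"grip":0},
    {"slide":[0,0,0],"rot":[0,0,0],"grip":0}
  ]
}}

```text
time: 4.55
ee_pos: [0.6094, -0.1132, 0.1692]
eef_rot: [0.842, 0.539, 0.001, 0.0]
ft_force: [-0.0, 0.2, 1.2]
width: 0.015
grip_force: 0.0
```

```bash
python3 - <<'E'
from h import *
I=[]
for n,X in(("scene",(.609,-.115,.139)),("side",(.609,-.115,.139))):
    p=eyes.camera(n);u=[int(v) for v in proj(p,X)]
    I.append(cv2.resize(p["pixels"][u[1]-50:u[1]+50,u[0]-33:u[0]+33,::-1],(0,0),fx=6,fy=6,interpolation=2))
cv2.imwrite("pics/cap.png",np.hstack(I)[:600])
E
```

```text
(no output)
```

View pics/cap.png

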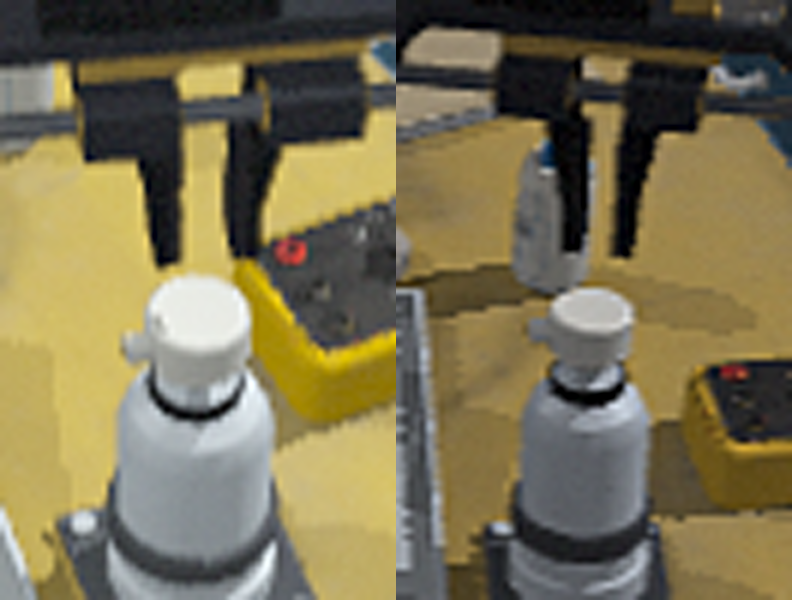

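The shut fingers are centred above the cap in both views. I'll press now.

>>> {"op": "arm_command", "data": {
  "steps": [
    {"slide":[0,0,-0.015],"rot":[0,0,0],"grip":0},
    {"slide":[0,0,-0.011],"rot":[0,0,0],"grip":0},
    {"slide":[0,0,-0.003],"rot":[0,0,0],"grip":0},
    {"slide":[0,0,-0.002],"rot":[0,0,0],"grip":0},
    {"slide":[0,0,-0.002],"rot":[0,0,0],"grip":0},
    {"slide":[0,0,-0.002],"rot":[0,0,0],"grip":0},
    {"slide":[0,0,-0.001],"rot":[0,0,0],"grip":0},
    {"slide":[0,0,0],"rot":[0,0,0],"grip":0}
  ]
}}

```text
time: 5.65
ee_pos: [0.6088, -0.1136, 0.1332]
eef_rot: [0.842, 0.539, 0.001, -0.0]
ft_force: [-8.7, 2.7, 16.6]
width: 0.0005
grip_force: 8.1
```

>>> {"op": "arm_command", "data": {
  "steps": [
    {"slide":[0,0,-0.001],"rot":[0,0,0],"grip":0},
    {"slide":[0,0,-0.001],"rot":[0,0,0],"grip":0},
    {"slide":[0,0,0],"rot":[0,0,0],"grip":0},
    {"slide":[0,0,0],"rot":[0,0,0],"grip":0},
    {"slide":[0,0,0],"rot":[0,0,0],"grip":0},
    {"slide":[0,0,0],"rot":[0,0,0],"grip":0},
    {"slide":[0,0,0],"rot":[0,0,0],"grip":0},
    {"slide":[0,0,0],"rot":[0,0,0],"grip":0}
  ]
}}

```text
time: 6.65
ee_pos: [0.6089, -0.1136, 0.1328]
eef_rot: [0.842, 0.539, 0.001, -0.0]
ft_force: [-15.2, 4.4, 30.4]
width: 0.0005
grip_force: 15.1
```

```bash
python3 - <<'E'
from h import *
I=[]
for n in("scene","side"):
    p=eyes.camera(n);u=[int(v) for v in proj(p,(.609,-.115,.139))]
    I.append(cv2.resize(p["pixels"][u[1]-50:u[1]+50,u[0]-33:u[0]+33,::-1],(0,0),fx=6,fy=6,interpolation=2))
cv2.imwrite("pics/cap2.png",np.hstack(I)[:600])
E
```

```text
(no output)
```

View pics/cap2.png

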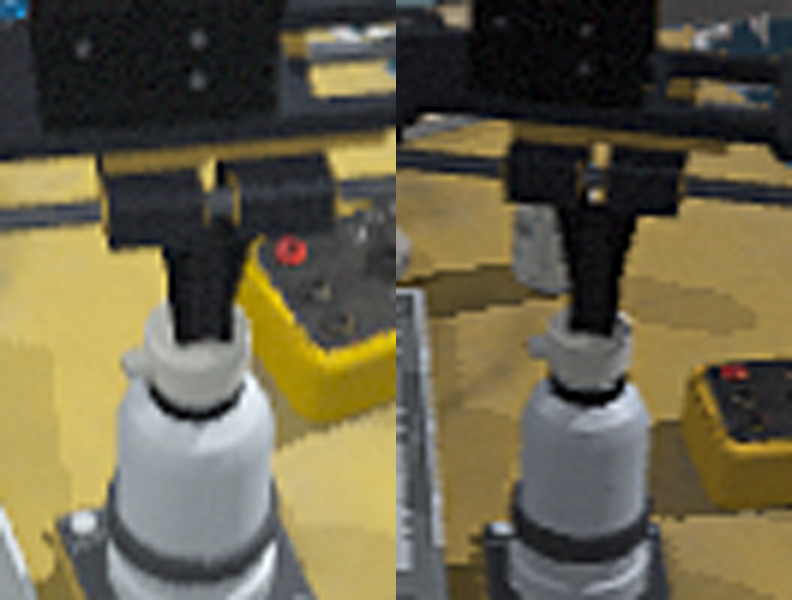

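The cap sits down on its black collar, fully pressed. I'll release it and go back above the loaded carrier with the fingers open.

>>> {"op": "arm_command", "data": {
  "steps": [
    {"slide":[0,0,0.02],"rot":[0,0,0],"grip":0},
    {"slide":[0,0,0.035],"rot":[0,0,0],"grip":0},
    {"slide":[0,0,0.035],"rot":[0,0,0],"grip":0},
    {"slide":[-0.026,0.0385,0],"rot":[0,0,0],"grip":1},
    {"slide":[-0.026,0.0385,0],"rot":[0,0,0],"grip":1},
    {"slide":[-0.026,0.0385,0],"rot":[0,0,0],"grip":1},
    {"slide":[-0.027,0.0385,0],"rot":[0,0,0],"grip":1},
    {"slide":[0,0,0],"rot":[0,0,0],"grip":1}
  ]
}}

```text
time: 7.75
ee_pos: [0.5026, 0.0436, 0.2199]
eef_rot: [0.841, 0.541, 0.001, -0.001]
ft_force: [-0.3, 0.2, -0.5]
width: 0.0425
grip_force: 0.0
```

```bash
python3 - <<'E'
from h import *
I=[]
for n in("scene","side"):
    p=eyes.camera(n)
    u=[int(v) for v in proj(p,(.53,-.03,.12))]
    I.append(cv2.resize(p["pixels"][u[1]-70:u[1]+70,u[0]-65:u[0]+65,::-1],(390,420),interpolation=2))
cv2.imwrite("pics/g1.png",np.hstack(I))
s=sensors.read_state();print(s["ee_pos"],s["eef_rot"],s["width"])
E
```

```text
[0.50400411 0.04026533 0.21996381] [8.42172584e-01 5.39207747e-01 5.23452963e-04 2.63842598e-04] 0.050537645477241266
```

View pics/g1.png

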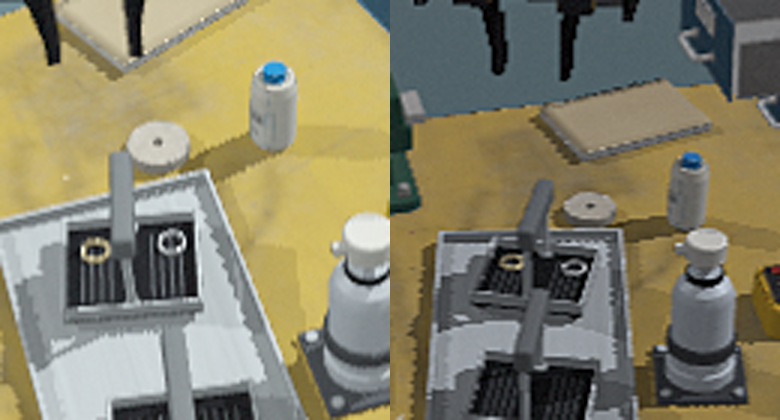

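The cap is back up and the carrier and rings haven't moved. Next is the descent onto the bar.

>>> {"op": "arm_command", "data": {
  "steps": [
    {"slide":[0,0,-0.02],"rot":[0,0,0],"grip":1},
    {"slide":[0,0,-0.03],"rot":[0,0,0],"grip":1},
    {"slide":[0,0,-0.03],"rot":[0,0,0],"grip":1},
    {"slide":[0,0,-0.03],"rot":[0,0,0],"grip":1},
    {"slide":[0,0,-0.03],"rot":[0,0,0],"grip":1},
    {"slide":[0,0,-0.018],"rot":[0,0,0],"grip":1},
    {"slide":[0,0,0],"rot":[0,0,0],"grip":1},
    {"slide":[0,0,0],"rot":[0,0,0],"grip":1}
  ]
}}

```text
time: 8.85
ee_pos: [0.5046, 0.0396, 0.0623]
eef_rot: [0.843, 0.538, 0.0, 0.0]
ft_force: [0.6, 0.1, -0.3]
width: 0.0868
grip_force: 0.0
```

```bash
python3 - <<'E'
from h import *
p=eyes.camera("wrist");cv2.imwrite("pics/w2.png",p["pixels"][:,:,::-1])
print(sensors.read_state()["ee_pos"],proj(p,(.504,.041,.092)))
E
```

```text
[0.50463159 0.03989136 0.06250539] (np.float64(315.78196252421696), np.float64(342.42324974973224))
```

View pics/w2.png

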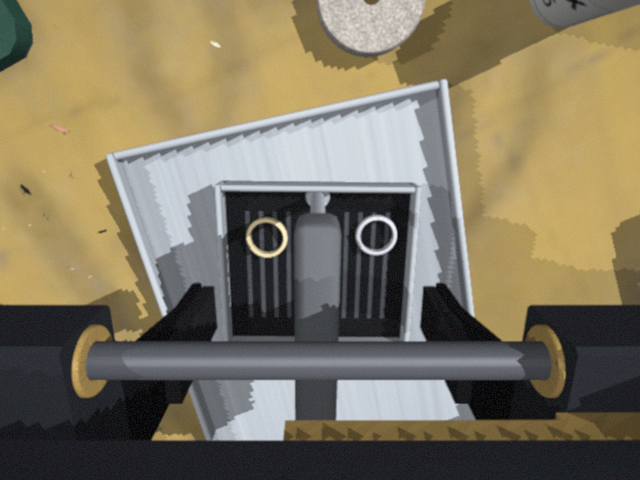

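The bar is centred and square between the fingers (x≈318), with a ring on each side at (267,238) and (377,235). I'll close the gripper.

>>> {"op": "arm_command", "data": {
  "newtons": 30,
  "steps": [
    {"slide":[0,0,0],"rot":[0,0,0],"grip":0.5},
    {"slide":[0,0,0],"rot":[0,0,0],"grip":0.35},
    {"slide":[0,0,0],"rot":[0,0,0],"grip":0.25},
    {"slide":[0,0,0],"rot":[0,0,0],"grip":0.2},
    {"slide":[0,0,0],"rot":[0,0,0],"grip":0.1},
    {"slide":[0,0,0],"rot":[0,0,0],"grip":0},
    {"slide":[0,0,0],"rot":[0,0,0],"grip":0},
    {"slide":[0,0,0],"rot":[0,0,0],"grip":0}
  ]
}}

```text
time: 9.9
ee_pos: [0.5038, 0.0403, 0.0616]
eef_rot: [0.842, 0.539, 0.0, 0.0]
ft_force: [-0.2, -0.2, -2.1]
width: 0.0158
grip_force: 30.0
```

Gripped, with an opening of 15.8 mm. I'll lift gently.

>>> {"op": "arm_command", "data": {
  "steps": [
    {"slide":[0,0,0.003],"rot":[0,0,0],"grip":0},
    {"slide":[0,0,0.006],"rot":[0,0,0],"grip":0},
    {"slide":[0,0,0.01],"rot":[0,0,0],"grip":0},
    {"slide":[0,0,0.012],"rot":[0,0,0],"grip":0},
    {"slide":[0,0,0.012],"rot":[0,0,0],"grip":0},
    {"slide":[0,0,0.012],"rot":[0,0,0],"grip":0},
    {"slide":[0,0,0.012],"rot":[0,0,0],"grip":0},
    {"slide":[0,0,0.012],"rot":[0,0,0],"grip":0}
  ]
}}

```text
time: 10.9
ee_pos: [0.5037, 0.0403, 0.1414]
eef_rot: [0.842, 0.539, 0.0, 0.0]
ft_force: [0.6, -0.1, -2.5]
width: 0.0157
grip_force: 30.0
```

>>> {"op": "arm_command", "data": {
  "steps": [
    {"slide":[0,0,0.012],"rot":[0,0,0],"grip":0},
    {"slide":[0,0,0.012],"rot":[0,0,0],"grip":0},
    {"slide":[0,0,0.012],"rot":[0,0,0],"grip":0},
    {"slide":[0,0,0.012],"rot":[0,0,0],"grip":0},
    {"slide":[0,0,0.01],"rot":[0,0,0],"grip":0},
    {"slide":[0,0,0.006],"rot":[0,0,0],"grip":0},
    {"slide":[0,0,0.003],"rot":[0,0,0],"grip":0},
    {"slide":[0,0,0],"rot":[0,0,0],"grip":0}
  ]
}}

```text
time: 11.9
ee_pos: [0.5037, 0.0404, 0.2075]
eef_rot: [0.842, 0.539, -0.0, -0.0]
ft_force: [1.0, -0.7, -3.3]
width: 0.0155
grip_force: 30.0
```

>>> {"op": "arm_command", "data": {
  "steps": [
    {"slide":[0,0,0],"rot":[0,0,0],"grip":0},
    {"slide":[0,0,0],"rot":[0,0,0],"grip":0},
    {"slide":[0,0,0],"rot":[0,0,0],"grip":0},
    {"slide":[0,0,0],"rot":[0,0,0],"grip":0},
    {"slide":[0,0,0],"rot":[0,0,0],"grip":0},
    {"slide":[0,0,0],"rot":[0,0,0],"grip":0},
    {"slide":[0,0,0],"rot":[0,0,0],"grip":0},
    {"slide":[0,0,0],"rot":[0,0,0],"grip":0}
  ]
}}

```text
time: 12.9
ee_pos: [0.5037, 0.0403, 0.2076]
eef_rot: [0.842, 0.539, 0.0, 0.0]
ft_force: [0.0, 0.1, -3.0]
width: 0.0155
grip_force: 30.0
```

```bash
python3 - <<'E'
from h import *
I=[]
for n in("scene","side"):
    p=eyes.camera(n);u=[int(v) for v in proj(p,(.53,-.01,.13))]
    I.append(cv2.resize(p["pixels"][u[1]-70:u[1]+70,u[0]-65:u[0]+65,::-1],(390,420),interpolation=2))
cv2.imwrite("pics/end.png",np.hstack(I))
s=sensors.read_state();print(s["ee_pos"],s["width"],s["grip_force"],s["ft_force"],s["torque"],s["time"])
E
```

```text
[0.50373363 0.04034538 0.20757751] 0.015510900460235615 29.963929848745465 [ 0.33018538 -0.44615568 -2.54531842] [-0.08370903  0.05797242 -0.02114686] 13.0
```

View pics/end.png

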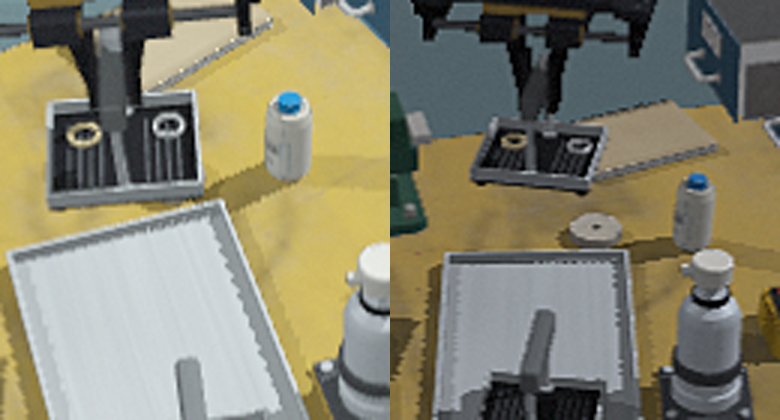

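```bash
python3 - <<'E'
from h import *
p=eyes.camera("wrist");b=cv2.cvtColor(p["pixels"],cv2.COLOR_RGB2GRAY);a=cv2.imread("pics/w2.png",0)
for n,(x0,y0,x1,y1) in {"gold":(242,213,292,263),"silver":(350,210,402,262),"rimL":(214,176,244,206),"rimR":(396,176,424,206),"barend":(290,195,345,240)}.items():
    r=cv2.minMaxLoc(cv2.matchTemplate(b[150:330],a[y0:y1,x0:x1],5));print(n,round(r[1],2),r[3][0]-x0,r[3][1]+150-y0)
E
```

```text
gold 0.98 1 1
silver 0.99 2 1
rimL 0.98 1 1
rimR 0.91 -104 0
barend 0.99 1 1
```

In the wrist view the carrier and rings have shifted only about 1 px since the grasp, so the carrier is level. I'll hand in.

```bash
python3 -c "
from bench import order
print(order.close_job())"
```

```text
the job is handed in; nothing more can be done
None
```

I pressed the nozzle cap fully down and it sprang back. The loaded carrier is held still and level about 15 cm above the drip tray with both rings in it, and the job is handed in (no verdict was returned).

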